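# Close the slide dryer's cover past its spring catch

## Task

Close the cover of the slide dryer so that no dust settles on the drying slides: with a fingertip hold the spring catch's thumb plate down, and while it is down push the cover's finger pull so that the cover slides past the catch, then push the cover fully home until the catch springs back up and locks it. Only press and push: do not grip or force the cover and do not slam it, and leave the glassware standing around the dryer where it is.

Things in the scene. Friction and masses are not known exactly. Their poses are not given: they have to be found in the camera images.
- dryer: Slide dryer, a fixed white bench hotplate with glass slides on its +y half; case 240 (x) x 480 (y) x 60 mm high. Place and yaw vary. Origin: centre of its underside, on the bench; -x is the front with the catch, the cover closes towards +y, z up. Catch housing: 46 mm high, out to x = -172, y = -58 to 8 mm. Display and knob on the front at y = 70 to 220 mm: 12 mm out, below 50 mm.
- cover (a joint): Cover travel in m along the dryer's +y: 0 to 0.005 = open, locked with play by the catch; 0.180 = home against the end cheek; the catch springs up into the home notch from 0.172 on. Clear hood in an aluminium frame, 234 mm long, 104 mm above the bench; open, it spans y = -228 to 6 mm of the dryer. Slides on captive runners, drags with 2 to 5 N, stays where left.
- pull_face (a point): Point on the -y face of the cover's finger pull, the face to push towards +y. The pull is an upright black plate, 6 mm thick, at the cover's front edge near its +y end. The face spans x = -172 to -108 mm of the dryer and 92 to 116 mm above the bench (this point: x = -155 mm, 104 mm). Moves with the cover; open, it is 15 mm (plus play) to +y of the thumb plate's centre.
- catch_pad (a point): Centre of the top of the catch's ribbed steel thumb plate, 34 mm (x) by 50 mm (y), on a vertical spring plunger at the dryer's x = -155, y = -25 mm. Top 86 mm above the bench when up, 76 mm pressed; the cover's edge strip beside it is 70 mm high. While open, the pull overhangs the plate's +y end by 6 mm, so its -y part, 40 mm long, is free from above. Moves with the catch.
- catch (a joint): How far the catch is pressed, m: 0 = up, its tooth in a notch of the cover's edge strip, locking it; above 0.0065 the cover is free; 0.010 = bottom. Spring: 4 N to start, 8 N at the bottom. Once the cover is past the tooth (joint cover above 0.008) the strip itself keeps the catch down at 0.006 until the home notch arrives, and the plate may be left.
- staining_dish: Lidded rectangular glass staining dish, 78 x 98 x 69 mm, loose on the bench near the dryer; leave it alone. Origin: centre of its underside.
- coplin_jar: Round glass Coplin jar with white screw lid, 60 mm diameter at the foot, 94 mm high, loose on the bench near the dryer; leave it alone. Origin: centre of its underside.
- dropper_bottle: Amber dropper bottle, 42 mm diameter, 85 mm high, loose on the bench near the dryer; leave it alone. Origin: centre of its underside.

How it is judged:
By the outcome, as a careful person would: the job done as asked, in the order asked, and still so for the second after the job is handed in, with the robot touching nothing.
It also fails if it takes over 35 s, if anything falls off the work surface, if the arm or the gripper's body presses on something with over 40 N, if the wrist force passes 120 N, or if a joint passes its speed limit or range.

## Robot

A 7-joint arm with a two-finger parallel gripper is mounted at the origin on the work surface. World frame = base frame: x ahead of the robot, y to its left, z up, the work surface at z = 0. Lengths are in mm, angles in rad, forces in N, time in s.
With the tool pointing down it reaches from about 425 to 1025 mm from the base axis. Payload 3.6 kg.
Tool frame: the origin (TCP) lies between the finger pads; the fingertips stand r.tip_reach ahead of it and the grasp point (between the pads) is the TCP (r.tip_reach is the distance from the TCP to the fingertips, in mm); z points along the fingers, y is the line along which they close (so a half turn about z gives the same grasp; the last joint's range is limited). The gripper opens to 85 mm and grips with 20 to 120 N. Pads are 22 mm wide; open, the fingers measure 114 mm over their backs; the gripper's body (76 mm by 85 mm) begins 54 mm behind the grasp point. The pads swing forward as they close: fully open they stand 13 mm farther back than shut.
Start: joints at [-1.248, 0.591, 0.048, 1.609, -0.033, 0.943, -0.034], TCP at [292.839, 663.231, 250.302] pointing down, gripper open.
Joint ranges: [-2.69, 2.69], [-0.47, 2.24], [-1.27, 1.36], [0.19, 2.51], [-1.53, 4.68], [0.08, 2.07], [-3.09, 3.09]. Speed limits (rad/s): [2.57, 2.57, 3.14, 3.14, 3.14, 3.14, 3.14].

## Interface

Orientations are given as a rotation vector (axis times angle).
In Python, from cell import r, optics, spotter gives the robot as it stands. The module is installed in compiled form; this text tells all that it offers.
- The arm moves only by the tool move_arm, never from a script. Its argument "series" is a list of rows, each a list of 3 entries, a list of its own where there are three numbers: the shift along the world's x, y, z in mm, then the turn about the world's z in rad, then the closure, from -1 (fully open) to 1 (shut). A call has 1 to 12 rows; each row is the pose to reach, as a shift and turn from the pose commanded when the call began; what a row does not reach only later rows make up. A row lasts 1/12 s, in which the tool goes at most 41.7 mm and 7.16 degrees, less where a joint would pass 70% of its speed; a pose out of reach is approached as far as the arm can. A call with a gripper value outside its range is refused whole. The fingers move at their own pace and stop on an object; the grip force is fixed at half the most. Time passes only in rows, so rows that repeat a pose let the fingers close. It gives the time, the measured TCP pose, the force, the opening and the grip force at its end, in the units of the state.
- r.get_state(): the state, without advancing time (a new reading comes with each control period).
- optics.capture(name): name is "scene" or "side" or "wrist"; returns the picture (420x560x3 uint8, red, green, blue); there is no depth.
- optics.get_calibration(name): a dict with "fx", "fy", "cx", "cy" (pixels), "xyz" and "rotation" of the camera in the world. Camera axes: x right, y down, z forward; pixel columns grow to the right and rows downward; lengths in mm; the calibration is good to about 2 mm. A picture is of the moment at which its call begins: read the wrist's pose just before it. get_calibration takes no time and is no camera call; for the wrist camera it gives the pose at the moment of the call.
- r.finish_job(): hands the job in; it is judged then, once.
Trained networks look in the newest picture that a camera, given by its name, has taken for a name from the list of things; names that differ only in an ending like _2 or _b are one class to them, and where a whole thing is asked for, a point or a joint stands for the part that bears it (a point fixed in the world has none). Each returns a list of dicts, best first, with "p" (0 to 1); they miss things now and then, are a little off and sometimes report something else, mostly with a low value. They report only what shows in the picture. A call takes as long as a camera call.
- spotter.silhouettes(label, camera): "mask" (420x560 bool, what is visible of it) and "xy" ([column, row] in pixels, amid what is visible of it).
The state is a dict: "time": time; "joint_pos": joint angles; "joint_velocities": joint speeds; "effort": joint torques, N m; "tool_pos": TCP position; "tool_rot": TCP orientation; "ft_force": force on the tool from outside, world axes, zero at the start; "moment": the same for the moment, N m; "width": finger opening in mm; "grip_force": force on a finger pad.
Only numpy, scipy, OpenCV 4.12 (cv2) and the standard library are available. Lean on these libraries where they do the work, as an engineer would, in place of code of your own. Each camera call takes 0.05 s, during which the arm holds its last target. There are 200 camera calls.

## Working session

There is one attempt and no reset: what is moved stays moved. The work goes in short steps, Python scripts to look and compute and a tool call to move; the robot and the scene stay as the last step left them, time stands still between calls to the robot, and variables do not carry over. Pictures are saved under pics/ and viewed, at most 10 in all, crops included, and the job is handed in when it is done.

Besides the shell and the picture viewer there is one more tool, called after "Call:" by a JSON object that holds its "op" and its "data", one argument or row to a line. move_arm: Moves the arm, as the interface text tells. Its arguments: {"type":"object","properties":{"series":{"type":"array","items":{"type":"array"}}},"required":["series"]}

```bash
mkdir -p pics
cat > h.py <<'E'
import numpy as np, cv2
from cell import r, optics, spotter
def cal(n):
    c=optics.get_calibration(n); R=np.array(c["rotation"],float)
    if R.shape!=(3,3): R=cv2.Rodrigues(R)[0]
    return c,R,np.array(c["xyz"],float)
def ray(n,px,C=None):
    c,R,o=C or cal(n); d=R@np.array([(px[0]-c["cx"])/c["fx"],(px[1]-c["cy"])/c["fy"],1]); return o,d/np.linalg.norm(d)
def atz(n,px,z,C=None):
    o,d=ray(n,px,C); return o+d*(z-o[2])/d[2]
def proj(n,p,C=None):
    c,R,o=C or cal(n); q=R.T@(np.asarray(p,float)-o); return [c["fx"]*q[0]/q[2]+c["cx"],c["fy"]*q[1]/q[2]+c["cy"]]
def tri(rs):
    A=np.zeros((3,3));b=np.zeros(3)
    for o,d in rs:
        P=np.eye(3)-np.outer(d,d);A+=P;b+=P@o
    x=np.linalg.solve(A,b); return x,[np.linalg.norm((np.eye(3)-np.outer(d,d))@(x-o)) for o,d in rs]
def save(n,f):
    im=optics.capture(n); cv2.imwrite(f"pics/{f}.png",im[:,:,::-1]); return im
E
python3 - <<'E'
from h import *
s=r.get_state(); print(s["time"],s["tool_pos"],s["tool_rot"],s["width"],r.tip_reach)
for n in ("scene","side"):
    save(n,n+"0"); print(n,cal(n)[2])
    for l in ("dryer","cover","pull_face","catch_pad","staining_dish","coplin_jar","dropper_bottle"):
        for d in spotter.silhouettes(l,n)[:2]: print(l,round(d["p"],2),d["xy"],d["mask"].sum())
print(r.get_state()["time"])
E
```

```text
0.0 [292.4878557  662.50100194 249.11859654] [-0.64821913 -3.07362462  0.00355819] 85.40216964181613 19.0
scene [1203.57078015 -331.95343794  972.94536474]
dryer 0.73 [251.0, 275.0] 25413
cover 0.5 [249.5, 273.8] 25483
pull_face 0.58 [208.7, 281.8] 12446
catch_pad 0.67 [229.0, 211.1] 290
catch_pad 0.28 [275.2, 179.0] 1369
staining_dish 0.61 [273.8, 178.0] 1359
coplin_jar 0.91 [183.2, 195.1] 871
dropper_bottle 0.7 [357.1, 190.2] 390
side [ -60.84361989 -620.50751432  726.79388884]
dryer 0.96 [347.4, 229.5] 17051
cover 0.9 [367.6, 239.8] 8982
catch_pad 0.83 [295.4, 242.1] 317
staining_dish 0.77 [220.2, 247.1] 1490
coplin_jar 0.64 [287.3, 303.0] 1193
dropper_bottle 0.61 [216.4, 196.1] 381
0.8
```

View pics/scene0.png

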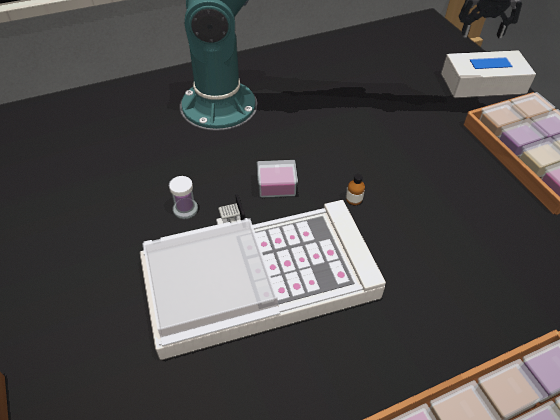

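View pics/side0.png

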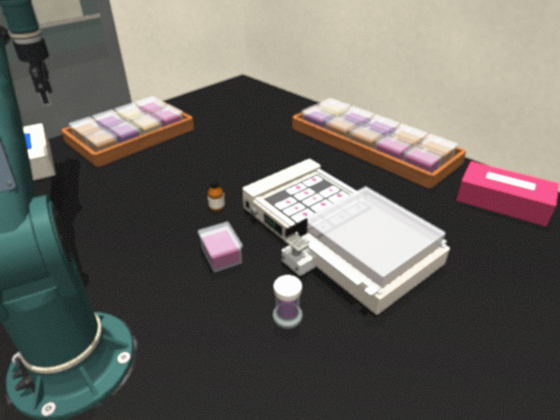

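Scene: catch plate at about (229,211), with the Coplin jar (183,195) and dish (277,178) on either side of it. The dryer's back bottom edge runs from (162,349) to (381,298). Side: catch plate at (296,242), black pull at about (300,228).

Run:
```python
from h import *
x,e=tri([ray("scene",(229,211)),ray("side",(295.4,242.1))]); print("pad",x,e)
print("scene pad z86",atz("scene",(229,211),86),"side",atz("side",(295.4,242.1),86))
a=atz("scene",(162,349),0);b=atz("scene",(381,298),0);print(a,b,np.linalg.norm(a-b))
u=(b-a)[:2];yaw=np.arctan2(u[1],u[0])-np.pi/2;print("yaw",yaw)
for n,P in (("scene",((183,195),(274,178),(357,190))),("side",((287,303),(220,247),(216,196)))):
  for p,z in zip(P,(45,35,40)): print(n,atz(n,p,z).round())
# dryer from masks: fit yaw/pos from case top-left corner etc
c,s=np.cos(yaw),np.sin(yaw);Rz=np.array([[c,-s],[s,c]])
o1=(a+b)[:2]/2-Rz@[120,0]; o2=x[:2]-Rz@[-155,-25]; print("origin",o1,o2)
```

```text
pad [ 478.84457756 -128.1856107    80.45885124] [np.float64(2.642932763563591), np.float64(2.6429327635636026)]
scene pad z86 [ 484.98831635 -131.9619334    86.        ] side [ 474.40274586 -129.30095649   86.        ]
[ 705.45566205 -359.61083156    0.        ] [777.37831958 110.07618011   0.        ] 475.1618225325173
yaw -0.15194858737491668
scene [ 361. -209.   45.]
scene [385.  22.  35.]
scene [506. 195.  40.]
side [ 362. -213.   45.]
side [378.  25.  35.]
side [498. 191.  40.]
origin [ 622.79962989 -106.6035792 ] [ 635.84278261 -126.93516643]
```

Call:
{"op": "move_arm", "data": {
  "series": [
    [[20,-37,0],0.05,-1],
    [[40,-74,0],0.1,0],
    [[60,-110,0],0.15,1],
    [[80,-146,0],0.2,1],
    [[100,-182,0],0.265,1],
    [[120,-218,0],0.265,1],
    [[135,-256,0],0.265,1],
    [[145,-296,0],0.265,1],
    [[155,-336,0],0.265,1],
    [[160,-377,0],0.265,1],
    [[165,-418,0],0.265,1],
    [[170,-459,0],0.265,1]
  ]
}}

```text
time: 1.8
tool_pos: [463.1, 202.3, 250.6]
tool_rot: [0.237, 3.132, 0.001]
ft_force: [0.7, 0.4, -0.1]
width: 0.1
grip_force: 0.0
```

Call:
{"op": "move_arm", "data": {
  "series": [
    [[2,-41,0],0,1],
    [[4,-82,0],0,1],
    [[6,-123,0],0,1],
    [[8,-164,0],0,1],
    [[10,-205,0],0,1],
    [[12,-246,0],0,1],
    [[13,-287,0],0,1],
    [[13,-310,0],0,1],
    [[13,-328,0],0,1],
    [[13,-335,0],0,1],
    [[13,-335,0],0,1]
  ]
}}

```text
time: 2.72
tool_pos: [475.8, -132.6, 250.5]
tool_rot: [0.242, 3.132, -0.001]
ft_force: [-0.4, 0.5, 1.2]
width: 0.1
grip_force: 0.0
```

Run:
```python
from h import *
s=r.get_state(); print(s["time"],s["tool_pos"],s["tool_rot"],s["width"],s["ft_force"])
C=cal("wrist");print(C[2],C[1]); im=save("wrist","w0")
for l in ("catch_pad","pull_face","cover","dryer"):
    for d in spotter.silhouettes(l,"wrist")[:2]: print(l,round(d["p"],2),d["xy"],d["mask"].sum())
```

```text
2.7167 [ 475.82795039 -132.62826759  250.53239902] [ 2.42479211e-01  3.13155391e+00 -1.00046107e-03] 0.12355158140967684 [-0.3565655   0.54004415  1.22109172]
[ 395.22873666 -118.99561521  374.33316868] [[ 1.53629956e-01  9.36186739e-01  3.16152221e-01]
 [ 9.88128269e-01 -1.45360045e-01 -4.97290721e-02]
 [-5.99797000e-04  3.20038822e-01 -9.47404239e-01]]
catch_pad 0.81 [276.8, 196.1] 2091
pull_face 0.81 [161.8, 271.9] 27845
pull_face 0.59 [449.7, 45.2] 12669
cover 0.97 [164.1, 269.2] 27471
dryer 0.72 [342.8, 273.2] 68800
dryer 0.63 [280.3, 196.5] 2034
```

View pics/w0.png

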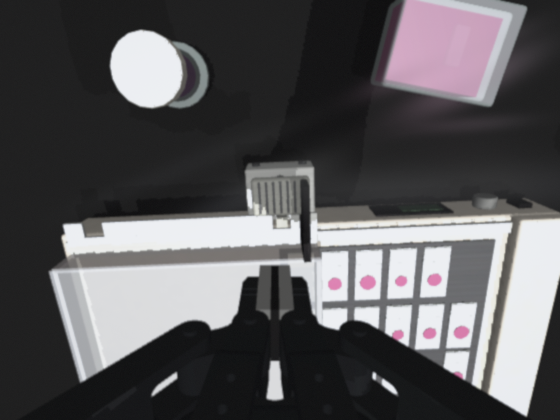

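The wrist view shows the ribbed plate at columns 252–303, rows 178–214. The black pull is at columns 301–312, rows 180–262, and the closed fingertips are at (275,268).

Run:
```python
from h import *
C=cal("wrist")
pl=[atz("wrist",p,86,C) for p in ((252,178),(252,214),(302,178),(302,214))]
print("plate",np.round(pl,1))
print("pull",[atz("wrist",p,116,C).round(1) for p in ((302,181),(312,181),(303,260))])
a=atz("wrist",(68,222),70,C);print("strip end",a)
# dryer bearing from front strip edge / case front top
a=atz("wrist",(75,224),70,C);b=atz("wrist",(275,214),70,C);print("yaw strip",np.arctan2((b-a)[1],(b-a)[0])-np.pi/2)
m=spotter.silhouettes("cover","wrist")[0]["mask"]
# triangulate pad from three cams
x,e=tri([ray("scene",(229,211)),ray("side",(295.4,242.1)),ray("wrist",(277,196.1),C)]);print(x,e)
print("wrist z86",atz("wrist",(277,196.1),86,C))
s=r.get_state();p=s["tool_pos"];print(p,"tip px",proj("wrist",p-np.array([0,0,19]),C))
```

```text
plate [[ 459.2 -144.1   86. ]
 [ 490.6 -149.5   86. ]
 [ 465.4 -102.8   86. ]
 [ 497.  -106.7   86. ]]
pull [array([ 460.4, -104.4,  116. ]), array([461.5, -97. , 116. ]), array([ 525.6, -111.7,  116. ])]
strip end [ 478.67711893 -319.95585948   70.        ]
yaw strip -0.0947237611155709
[ 479.18785614 -127.27626528   80.11211288] [np.float64(3.294477380441265), np.float64(2.1042891757658846), np.float64(1.3772907586225354)]
wrist z86 [ 477.84824079 -125.74178203   86.        ]
[ 476.0081294  -129.03032045  250.27944322] tip px [np.float64(271.7630095730477), np.float64(281.0792738922639)]
```

Call:
{"op": "move_arm", "data": {
  "series": [
    [[0,0,-40],0,1],
    [[0,0,-80],0,1],
    [[0,0,-115],0,1],
    [[0,0,-130],0,1],
    [[0,0,-130],0,1],
    [[0,0,-130],0,1]
  ]
}}

```text
time: 3.52
tool_pos: [475.7, -129.9, 119.8]
tool_rot: [-0.234, -3.131, -0.001]
ft_force: [0.6, -0.8, 0.4]
width: -0.1
grip_force: 0.0
```

Run:
```python
from h import *
s=r.get_state(); print(s["time"],s["tool_pos"],s["ft_force"])
im=save("wrist","w1");im2=save("side","s1");C=cal("side")
a=cv2.resize(im[120:400,140:420],(560,560)); 
b=cv2.resize(im2[195:275,260:340],(240,240),interpolation=cv2.INTER_CUBIC)
o=np.zeros((560,800,3),np.uint8);o[:,:560]=a;o[:240,560:]=b;cv2.imwrite("pics/c1.png",o[:,:,::-1])
```

```text
3.5167 [ 475.65753317 -129.93217857  119.82088488] [ 0.61241731 -0.76211823  0.36225708]
```

View pics/c1.png

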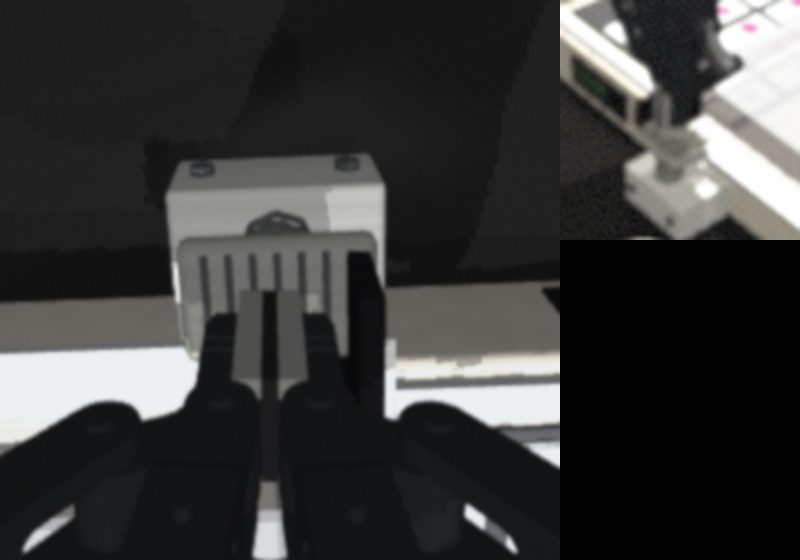

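The tip is over the middle of the plate (crop 235–305 against plate 180–375). The black finger back is close to the pull at 350, so I'll shift about 6 mm towards -y and then press.

Call:
{"op": "move_arm", "data": {
  "series": [
    [[-1,-6,0],0,1],
    [[-1,-6,-8],0,1],
    [[-1,-6,-14],0,1],
    [[-1,-6,-17],0,1],
    [[-1,-6,-20],0,1],
    [[-1,-6,-20],0,1]
  ]
}}

```text
time: 4.12
tool_pos: [475.1, -137.2, 100.1]
tool_rot: [0.237, 3.132, -0.001]
ft_force: [-0.1, -1.4, 5.5]
width: -0.2
grip_force: 2.7
```

Call:
{"op": "move_arm", "data": {
  "series": [
    [[0,0,-2],0,1],
    [[0,0,-4],0,1],
    [[0,0,-4],0,1]
  ]
}}

```text
time: 4.37
tool_pos: [475.1, -137.2, 96.5]
tool_rot: [0.237, 3.132, -0.001]
ft_force: [0.1, -1.9, 7.3]
width: -0.1
grip_force: 3.4
```

Fz is about 7.3 N, so the catch is roughly 8 mm down and the cover is free. I'll press slightly more and slide gently towards the pull.

Call:
{"op": "move_arm", "data": {
  "series": [
    [[0,0,-1],0,1],
    [[0.3,2,-1],0,1],
    [[0.5,4,-1],0,1],
    [[0.8,6,-1],0,1],
    [[1,8,-1],0,1],
    [[1,8,-1],0,1]
  ]
}}

```text
time: 4.87
tool_pos: [476.4, -130.7, 96.0]
tool_rot: [0.239, 3.13, -0.003]
ft_force: [-0.4, -4.2, 6.1]
width: 0.0
grip_force: 3.5
```

Call:
{"op": "move_arm", "data": {
  "series": [
    [[0.3,2,0],0,1],
    [[0.5,4,0],0,1],
    [[0.8,6,0],0,1],
    [[0.8,6,0],0,1]
  ]
}}

```text
time: 5.2
tool_pos: [477.2, -125.5, 96.1]
tool_rot: [0.24, 3.13, -0.005]
ft_force: [-1.6, -5.9, 7.8]
width: 0.1
grip_force: 4.2
```

Run:
```python
from h import *
s=r.get_state(); print(s["time"],s["tool_pos"],s["ft_force"])
im=save("wrist","w2")
cv2.imwrite("pics/c2.png",cv2.resize(im[120:400,140:420],(560,560))[:,:,::-1])
```

```text
5.2 [ 477.18712611 -125.49221977   96.14073038] [-1.61757635 -5.86351849  7.81807903]
```

View pics/c2.png

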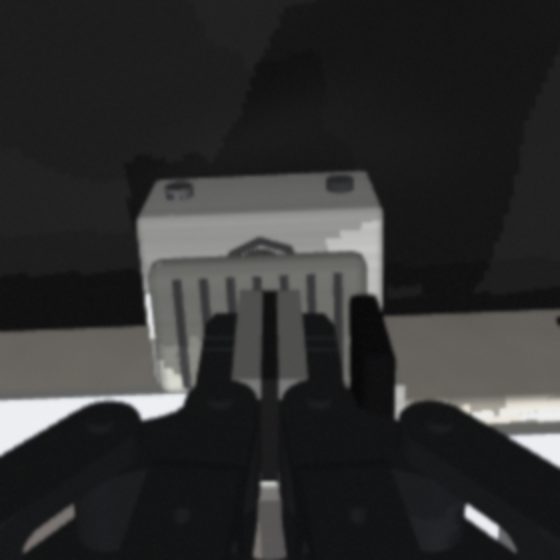

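The finger back (340) is at or close to the pull (350) with the plate held down. I'll keep pushing.

Call:
{"op": "move_arm", "data": {
  "series": [
    [[0.3,2,0],0,1],
    [[0.5,4,0],0,1],
    [[0.8,6,0],0,1],
    [[1,8,0],0,1]
  ]
}}

```text
time: 5.58
tool_pos: [478.0, -118.1, 96.1]
tool_rot: [0.241, 3.13, -0.005]
ft_force: [-1.7, -8.0, 7.2]
width: -0.2
grip_force: 4.6
```

Call:
{"op": "move_arm", "data": {
  "series": [
    [[0.3,2,0],0,1],
    [[0.5,4,0],0,1],
    [[0.8,6,0],0,1],
    [[0.8,6,0],0,1]
  ]
}}

```text
time: 5.92
tool_pos: [478.7, -111.6, 96.1]
tool_rot: [0.24, 3.131, -0.005]
ft_force: [-1.1, -6.0, 7.5]
width: 0.4
grip_force: 4.5
```

Run:
```python
from h import *
s=r.get_state(); print(s["time"],s["tool_pos"],s["ft_force"])
im=save("wrist","w3")
cv2.imwrite("pics/c3.png",cv2.resize(im[120:400,140:420],(560,560))[:,:,::-1])
```

```text
5.9167 [ 478.70254738 -111.57229331   96.10684661] [-1.06558681 -5.99478458  7.50528628]
```

View pics/c3.png

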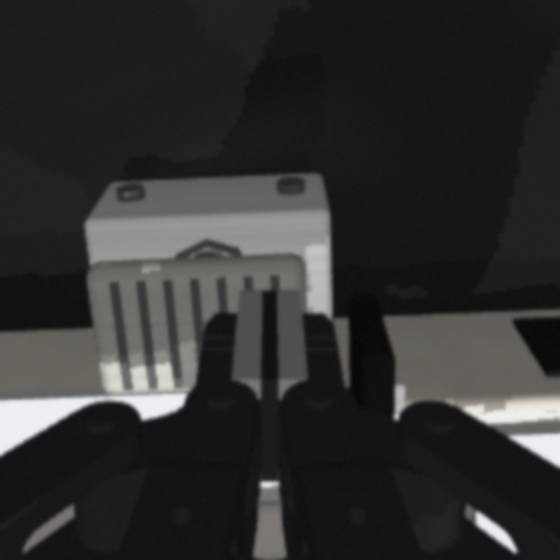

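The pull moved with the finger by about 14 mm, so the cover is past the tooth. I'll lift the tip off the plate and keep pushing.

Call:
{"op": "move_arm", "data": {
  "series": [
    [[0.3,2,3],0,1],
    [[0.8,6,6],0,1],
    [[1.6,12,9],0,1],
    [[2.8,20,10],0,1],
    [[4,28,10],0,1],
    [[5,36,10],0,1],
    [[6,44,10],0,1],
    [[7,52,10],0,1],
    [[8,60,10],0,1],
    [[9,68,10],0,1],
    [[10,74,10],0,1],
    [[11,78,10],0,1]
  ]
}}

```text
time: 6.97
tool_pos: [486.6, -32.1, 104.9]
tool_rot: [-0.237, -3.127, 0.003]
ft_force: [-3.8, -5.3, 3.6]
width: 0.4
grip_force: 2.8
```

Run:
```python
from h import *
s=r.get_state(); print(s["time"],s["tool_pos"],s["ft_force"])
im=save("wrist","w4")
cv2.imwrite("pics/w4.png",im[:,:,::-1])
```

```text
6.9667 [486.58292136 -32.06345146 104.88731689] [-3.76580635 -5.25998292  3.64345533]
```

View pics/w4.png

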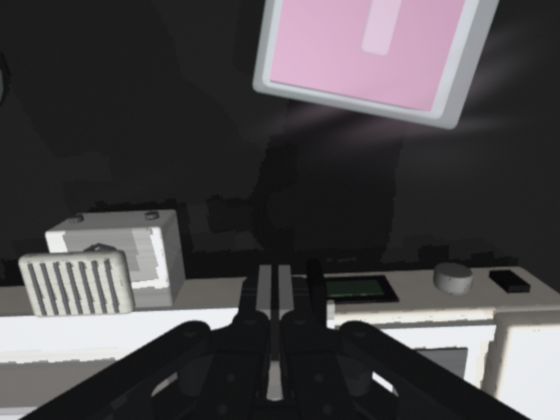

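Call:
{"op": "move_arm", "data": {
  "series": [
    [[0,4,0],0,1],
    [[0,10,0],0,1],
    [[1,17,0],0,1],
    [[2,24,0],0,1],
    [[3,31,0],0,1],
    [[4,38,0],0,1],
    [[5,45,0],0,1],
    [[5,51,0],0,1],
    [[6,56,0],0,1],
    [[6,60,0],0,1],
    [[7,63,0],0,1],
    [[7,65,0],0,1]
  ]
}}

```text
time: 8.02
tool_pos: [493.6, 32.6, 104.7]
tool_rot: [-0.237, -3.127, 0.004]
ft_force: [-3.0, -6.1, 2.2]
width: 0.0
grip_force: 2.7
```

Run:
```python
from h import *
s=r.get_state(); print(s["time"],s["tool_pos"],s["ft_force"])
im=save("wrist","w5")
cv2.imwrite("pics/w5.png",im[:,:,::-1])
```

```text
8.0167 [493.63206231  32.56925566 104.74112357] [-3.02533605 -6.05161826  2.23394086]
```

View pics/w5.png

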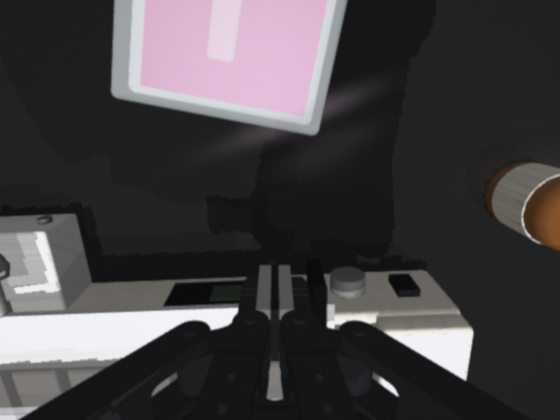

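The cover is at about 160 mm. I'll creep home while watching the force.

Call:
{"op": "move_arm", "data": {
  "series": [
    [[0,2,0],0,1],
    [[0,4,0],0,1],
    [[1,6,0],0,1],
    [[1,8,0],0,1],
    [[1,10,0],0,1],
    [[1,11,0],0,1]
  ]
}}

```text
time: 8.57
tool_pos: [494.8, 43.2, 104.7]
tool_rot: [-0.238, -3.128, 0.004]
ft_force: [-2.9, -5.2, 2.0]
width: 0.2
grip_force: 2.8
```

Call:
{"op": "move_arm", "data": {
  "series": [
    [[0,1.5,0],0,1],
    [[0,3,0],0,1],
    [[0,4,0],0,1]
  ]
}}

```text
time: 8.82
tool_pos: [496.3, 49.0, 104.9]
tool_rot: [-0.237, -3.13, 0.001]
ft_force: [-0.6, -2.2, 0.1]
width: -0.2
grip_force: 1.0
```

Call:
{"op": "move_arm", "data": {
  "series": [
    [[0,1,0],0,1],
    [[0,2,0],0,1],
    [[0.5,3,0],0,1],
    [[0.5,4,0],0,1]
  ]
}}

```text
time: 9.15
tool_pos: [497.4, 52.2, 105.2]
tool_rot: [-0.237, -3.131, 0.002]
ft_force: [-2.0, -6.5, -0.5]
width: 0.1
grip_force: 3.4
```

Call:
{"op": "move_arm", "data": {
  "series": [
    [[0,1,0],0,1],
    [[0,2,0],0,1],
    [[0,3,0],0,1]
  ]
}}

```text
time: 9.4
tool_pos: [497.3, 52.3, 105.2]
tool_rot: [-0.241, -3.131, 0.007]
ft_force: [-1.7, -12.3, 0.1]
width: 0.1
grip_force: 6.2
```

The motion has stalled at y=52.3 and Fy has risen to 12 N, so the cover is home against the end cheek. I'll back off, lift, and check.

Call:
{"op": "move_arm", "data": {
  "series": [
    [[0,-4,0],0,1],
    [[-2,-14,0],0,1],
    [[-2,-14,30],0,1],
    [[-2,-14,70],0,1],
    [[-5,-50,105],0,1],
    [[-10,-90,110],0,1],
    [[-15,-130,110],0,1],
    [[-20,-160,110],0,1],
    [[-20,-160,110],0,1],
    [[-20,-160,110],0,1]
  ]
}}

```text
time: 10.23
tool_pos: [478.3, -106.1, 216.0]
tool_rot: [0.245, 3.129, -0.0]
ft_force: [0.1, 1.1, -0.7]
width: 0.1
grip_force: 0.0
```

Run:
```python
from h import *
s=r.get_state(); print(s["time"],s["tool_pos"],s["ft_force"])
a=save("wrist","w6"); b=save("side","s6")
for n in ("wrist","side"):
    for d in spotter.silhouettes("catch_pad",n)[:1]: print(n,d["p"],d["xy"],atz(n,d["xy"],86),atz(n,d["xy"],80))
o=np.zeros((600,800,3),np.uint8);o[:300,:400]=cv2.resize(a,(400,300));o[:300,400:]=cv2.resize(b,(400,300))
o[300:,:400]=cv2.resize(b[185:275,240:360],(400,300),interpolation=cv2.INTER_CUBIC)
o[300:,400:]=cv2.resize(cv2.imread("pics/side0.png")[185:275,240:360,::-1],(400,300),interpolation=cv2.INTER_CUBIC)
cv2.imwrite("pics/c6.png",o[:,:,::-1])
```

```text
10.2333 [ 478.32176552 -106.09427723  215.99386815] [ 0.13293733  1.07932247 -0.69924697]
wrist 0.62 [248.3, 206.7] [ 475.66380853 -120.44540568   86.        ] [ 477.50542965 -121.1852301    80.        ]
side 0.52 [295.4, 246.2] [ 464.54343763 -138.62393738   86.        ] [ 469.46283902 -134.11187584   80.        ]
```

View pics/c6.png

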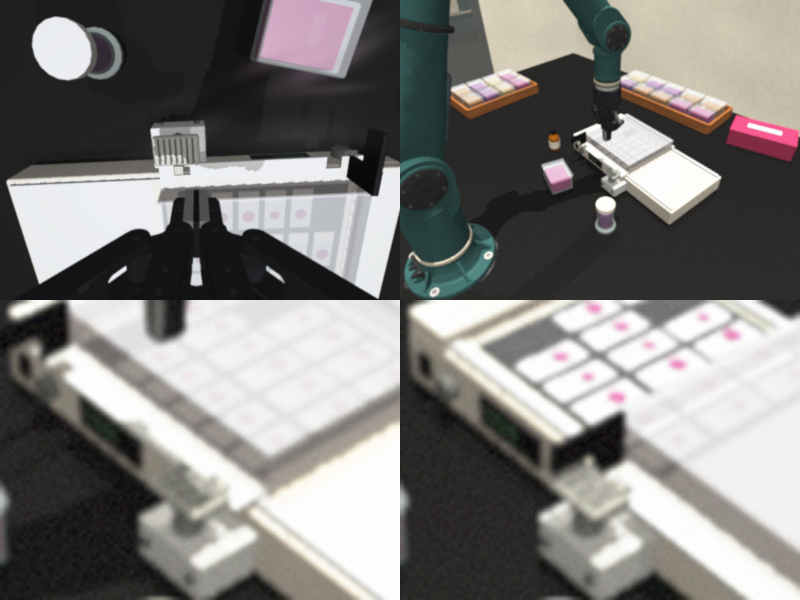

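Run:
```python
from h import *
a=cv2.imread("pics/side0.png",0);b=cv2.imread("pics/s6.png",0);c=cv2.imread("pics/s1.png",0)
def m(x0,x1,y0,y1,n):
    t=cv2.resize(a[y0:y1,x0:x1],None,fx=4,fy=4,interpolation=cv2.INTER_CUBIC)
    w=cv2.resize(b[y0-8:y1+8,x0-8:x1+8],None,fx=4,fy=4,interpolation=cv2.INTER_CUBIC)
    R=cv2.matchTemplate(w,t,cv2.TM_CCOEFF_NORMED);_,v,_,p=cv2.minMaxLoc(R);print(n,v,(p[0]-32)/4,(p[1]-32)/4)
m(288,310,232,250,"plate"); m(292,310,236,248,"plate2"); m(280,315,250,272,"housing")
C=cal("side");p=np.array([477,-133,86.])
print("10mm down px",np.array(proj("side",p-[0,0,6],C))-proj("side",p,C))
```

```text
plate 0.3796014189720154 -6.5 8.0
plate2 0.7576132416725159 -5.75 -2.0
housing 0.9667342305183411 0.0 0.0
10mm down px [-0.0529877   2.02418972]
```

The housing matches exactly, but the plate match is ambiguous. I'll return to the earlier hover pose, where the plate was known to be up, and compare wrist pictures directly.

Call:
{"op": "move_arm", "data": {
  "series": [
    [[-2.1,-27,0],0,1],
    [[-2.1,-27,-40],0,1],
    [[-2.1,-27,-75],0,1],
    [[-2.1,-27,-95],0,1],
    [[-2.1,-27,-95],0,1],
    [[-2.1,-27,-95],0,1]
  ]
}}

```text
time: 10.93
tool_pos: [475.7, -129.3, 119.5]
tool_rot: [-0.233, -3.13, -0.001]
ft_force: [-0.0, 0.1, -0.2]
width: -0.3
grip_force: 0.0
```

Run:
```python
from h import *
s=r.get_state(); print(s["time"],s["tool_pos"],s["ft_force"])
b=save("wrist","w7"); a=cv2.imread("pics/w1.png")[:,:,::-1]
A=cv2.cvtColor(a,7);B=cv2.cvtColor(b,7)
def m(x0,x1,y0,y1,n):
    R=cv2.matchTemplate(B[y0-12:y1+12,x0-12:x1+12],A[y0:y1,x0:x1].copy(),cv2.TM_CCOEFF_NORMED);_,v,_,p=cv2.minMaxLoc(R);print(n,v,p[0]-12,p[1]-12)
m(225,300,235,258,"plate");m(220,335,195,215,"housing")
C=cal("wrist");q=np.array([468,-130,86.]);print("6mm down ->",np.array(proj("wrist",q-[0,0,6],C))-proj("wrist",q,C))
o=np.zeros((400,800,3),np.uint8)
for i,k in enumerate((a,b)): o[:,400*i:400*i+400]=cv2.resize(k[180:320,200:340],(400,400))
cv2.imwrite("pics/c7.png",o[:,:,::-1])
```

```text
10.9333 [ 475.66112589 -129.29362501  119.50207852] [-0.04104035  0.08976108 -0.21588231]
plate 0.9806805849075317 -1 0
housing 0.9956789016723633 -1 0
6mm down -> [ 0.15829387 -4.97744454]
```

View pics/c7.png

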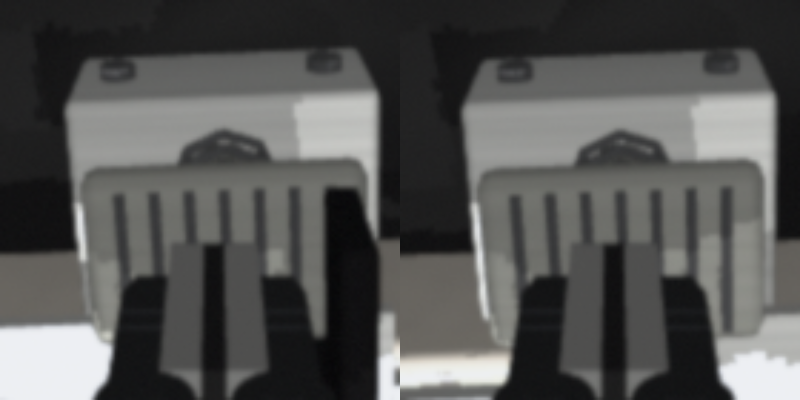

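The plate has moved 0 px relative to the housing; if it were still down it would show a 5 px shift. The catch has sprung up. I'll lift clear and hand in.

Call:
{"op": "move_arm", "data": {
  "series": [
    [[0,0,40],0,1],
    [[0,0,80],0,1],
    [[0,0,120],0,1],
    [[0,0,120],0,1],
    [[0,0,120],0,1]
  ]
}}

```text
time: 11.4
tool_pos: [478.5, -130.8, 244.8]
tool_rot: [0.234, 3.123, -0.0]
ft_force: [-0.4, -0.3, 0.1]
width: 0.0
grip_force: 0.0
```

```bash
python3 -c "
from h import *
print(r.finish_job())"
```

```text
the job is handed in; nothing more can be done
None
```

The cover is fully home, the catch has sprung back up and locked it, the glassware was not touched, and the job was handed in at about 11.4 s with the arm clear of everything.

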